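# Pump the hand lubricator until its indicator pin is out

### The job

Prime the blue hand lubricator: with the fingertips, press its yellow plunger cap all the way down and let it spring all the way back up, again and again, until the indicator pin beside it has come fully out and shows its whole green band. Only press the cap: do not touch or pull the pin, do not lift anything, leave the lubricator standing where it is and the things around it undisturbed, and finish with the plunger up and the hand clear.

Things in the scene. Friction and masses are not known exactly. Their poses are not given: they have to be found in the camera images.
- pump: loose lubricator, about 1 kg: blue body, deck 60 x 120 mm, 80 mm high, on a base plate x -40..+80, y -75..+75 mm. Origin on the table under the middle of the blue body, z up. Plunger at x 0, y -30 mm; indicator pin at x 0, y +30; white reservoir (44 mm across, 82 high) at x +52, y 0; brass outlet at the -y end. It stands firm when the cap is pressed straight down
- plunger_top (a point): middle of the top of the round yellow plunger cap (flat, 34 mm across); it moves with the plunger. 113 mm above the table when up, 99 mm when fully down
- plunger (a joint): stroke of the plunger, m: 0 = up, 0.014 = fully down on its hard stop. A spring of about 4 N at the top and 6 N at the bottom always returns it to 0 when it is let go
- pin_tip (a point): middle of the top of the indicator pin (upright, steel, 15 mm thick, orange head 17 mm across, green band at its foot that is hidden in the body until the pin is out). 8 mm above the deck when fully in, 48 mm above the deck when fully out
- pin (a joint): how far the pin is out, m: 0 = in, 0.040 = fully out. Starts between 0 and 0.014. A ratchet lifts it 10 mm (first time 3 to 15) as the plunger comes back up after a full stroke: 3 or 4 strokes in all. A stroke under 12 mm may not lift it; the plunger must come fully up between strokes. The pin stays where it has got to; once it is out, more strokes do nothing
- oiler: bystander, loose: white needle oiler bottle with red nozzle, 36 mm across, 105 mm tall, upright; origin in the middle of its underside
- waffle_pack: bystander, loose: flat black chip box with a clear lid, 50 x 50 x 14 mm; origin in the middle of its underside
- allen_key: bystander, loose: black hex key with yellow sleeve, 26 x 79 x 8 mm, lying; origin in the middle of its underside
- strip: bystander, loose: lead strip on its carrier with a black tab, 38 x 90 x 9 mm, lying; origin in the middle of its underside

How it is judged:
On the way, in this order (a step that is already met when the one before it is completed fails the run):
1. the plunger is pressed fully down (value of joint plunger above 0.012 m), for 0.02 s.
2. the plunger is back up (value of joint plunger below 0.002 m), for 0.02 s.
3. the indicator pin is fully out (value of joint pin above 0.037 m), for 0.2 s.
At the end, for the whole second after the job is handed in: The indicator pin is out by more than 37 of its 40 mm, the plunger is back up (within 2 mm), the lubricator stands upright and at rest within 20 mm of where it was, and the four bystanders are within 15 mm of where they were (value of joint pin above 0.037 m and value of joint plunger below 0.002 m and distance of pump from where it was at the start of the episode below 0.02 m and angle between pump's own z axis and vertical below 0.05 rad and linear speed of pump below 0.02 m/s and distance of each of oiler, waffle_pack, allen_key, strip from where it was at the start of the episode below 0.015 m); the robot touches nothing.
It fails at once if the robot touches the indicator pin (more than 1 N) (contact force between any of the arm, the fingers and pin above 1 N).
It fails at once if the lubricator is lifted, tipped or shoved away (5 mm up, 0.15 rad, 20 mm) (height (world z) of pump above 0.005 m or angle between pump's own z axis and vertical above 0.15 rad or distance of pump from where it was at the start of the episode above 0.02 m).
It fails at once if a bystander is moved by more than 15 mm, or lifted (distance of any of oiler, waffle_pack, allen_key, strip from where it was at the start of the episode above 0.015 m).
It also fails if it takes over 38 s, if anything falls off the work surface, if the arm or the gripper's body presses on something with over 40 N, if the wrist force passes 120 N, or if a joint passes its speed limit or range.

### The arm

A 6-joint arm with a two-finger parallel gripper is mounted at the origin on the work surface; the furniture and walls round the work are solid. World frame = base frame: x ahead of the robot, y to its left, z up, the work surface at z = 0. Lengths are in m, angles in rad, forces in N, time in s.
With the tool pointing down it reaches from about 0.3 to 0.75 m from the base axis. Payload 8.5 kg.
Tool frame: the origin (TCP) lies midway between the tips of the shut fingers; the grasp point (between the pads) lies 19 mm behind it; z points along the fingers, y is the line along which they close (so a half turn about z gives the same grasp; the last joint's range is limited). The gripper opens to 88 mm and grips with 3 to 60 N. Pads are 18 mm wide; open, the fingers measure 123 mm over their backs; the gripper's body (75 mm by 187 mm) begins 45 mm behind the grasp point.
Start: joints at [1.123, 0.381, 1.297, -0, 1.464, -0.215], TCP at [0.127, 0.535, 0.239] pointing down, gripper open.
Joint ranges: [-3.11, 3.11], [-0.89, 2.33], [0.22, 2.48], [-1.42, 4.56], [0.17, 2.85], [-2.88, 2.88]. Speed limits (rad/s): [2.39, 2.39, 3.14, 3.14, 3.14, 3.14].

### API

Orientations are given as a unit quaternion [x, y, z, w].
In Python, from station import monitor, vision, ticket gives the robot as it stands.
- The arm moves only by the shell command python3 -m inch 'ROWS' [OPENING] [FORCE]. ROWS is JSON, a list of rows, each a list of 4 numbers: the shift along the tool's x, y, z in m, then the turn about the tool's z in rad. A call has 1 to 12 rows; each row is the pose to reach, as a shift and turn from the pose commanded when the call began, along the tool's axes at that moment; what a row does not reach only later rows make up. A row lasts 1/8 s, in which the tool goes at most 62.5 mm and 10.7 degrees, less where a joint would pass 70% of its speed; a pose out of reach is approached as far as the arm can. A call with a gripper value outside its range is refused whole. OPENING is the finger opening in m, from 0 to 0.0881, set as the call begins (- or left out, the last holds). The fingers move at their own pace and stop on an object; FORCE is the grip in N (left out, the last holds). Time passes only in rows, so rows that repeat a pose let the fingers close. It gives the time, the measured TCP pose, the force, the opening and the grip force at its end, in the units of the state.
- monitor.state(): the state, without advancing time (a new reading comes with each control period).
- vision.camera(name): name is "side" or "top"; returns a dict with "color" (400x640x3 uint8, blue, green, red), "fx", "fy", "cx", "cy" (pixels), "rvec" (rotation vector, rad) and "tvec" (3), from world to camera coordinates, as OpenCV has them. Camera axes: x right, y down, z forward; pixel columns grow to the right and rows downward; lengths in m; the calibration is good to about 2 mm. A picture is of the moment at which its call begins. There is no depth.
- ticket.finish_job(): hands the job in; it is judged then, once.
The state is a dict: "time_s": time; "joint_pos": joint angles; "qvel": joint speeds; "joint_efforts": joint torques, N m; "position": TCP position; "tool_rot": TCP orientation; "ft_force": force on the tool from outside, world axes, zero at the start; "wrist_torque": the same for the moment, N m; "opening": finger opening in m; "gripper_force": force on a finger pad.
Only numpy, scipy, OpenCV 4.12 (cv2) and the standard library are available. Lean on these libraries where they do the work, as an engineer would, in place of code of your own. Each camera call takes 0.05 s, during which the arm holds its last target. There are 200 camera calls.

## Working session

There is one attempt and no reset: what is moved stays moved. The work goes in short steps, Python scripts to look and compute and a shell command to move; the robot and the scene stay as the last step left them, time stands still between calls to the robot, and variables do not carry over. Pictures are saved under pics/ and viewed, at most 10 in all, crops included, and the job is handed in when it is done.

```bash
mkdir -p pics
cat > h.py <<'E'
import cv2,numpy as np
from station import monitor,vision,ticket
def shot(n,f=None):
    c=vision.camera(n)
    if f: cv2.imwrite('pics/'+f,c['color'])
    return c
def ray(c,u,v,z):
    R=cv2.Rodrigues(np.array(c['rvec'],float))[0];t=np.array(c['tvec'],float).ravel()
    o=-R.T@t;d=R.T@np.array([(u-c['cx'])/c['fx'],(v-c['cy'])/c['fy'],1])
    return o+d*(z-o[2])/d[2]
def proj(c,p):
    K=np.array([[c['fx'],0,c['cx']],[0,c['fy'],c['cy']],[0,0,1]])
    return cv2.projectPoints(np.array([p],float),np.array(c['rvec'],float),np.array(c['tvec'],float),K,None)[0].ravel()
def blobs(c,lo,hi,amin=40):
    m=cv2.inRange(cv2.cvtColor(c['color'],cv2.COLOR_BGR2HSV),lo,hi)
    n,_,s,ce=cv2.connectedComponentsWithStats(m)
    return [(s[i].tolist(),ce[i].round(1).tolist()) for i in range(1,n) if s[i][4]>=amin]
E
python3 - <<'E'
from h import *
for n in('top','side'):
    c=shot(n,n+'1.png'); print(n,'yel',blobs(c,(20,100,100),(35,255,255)),'blue',blobs(c,(100,100,50),(130,255,255),200),'or',blobs(c,(5,120,120),(18,255,255)))
s=monitor.state();print(s['time_s'],s['position'],s['tool_rot'],s['opening'],s['ft_force'])
E
```

```text
top yel [([386, 170, 15, 15, 166], [393.1, 176.9]), ([493, 296, 12, 31, 141], [498.6, 311.3])] blue [] or [([597, 259, 34, 28, 159], [613.2, 272.8])]
side yel [([246, 170, 22, 14, 50], [256.6, 178.7]), ([343, 228, 18, 15, 205], [352.0, 235.1]), ([555, 278, 21, 13, 122], [564.6, 282.7]), ([568, 297, 30, 24, 218], [582.3, 308.3]), ([590, 328, 31, 24, 197], [604.9, 341.3])] blue [([333, 258, 32, 30, 614], [347.8, 271.6]), ([182, 341, 11, 41, 277], [187.7, 360.2]), ([156, 351, 22, 38, 304], [164.8, 369.5])] or []
0.1 [0.12678172 0.53495144 0.23823086] [ 1.16125002e-01  9.93234427e-01 -5.67498738e-04 -1.86532184e-04] 0.08837507889187399 [0.8608616  0.12927945 0.05972169]
```

View pics/top1.png

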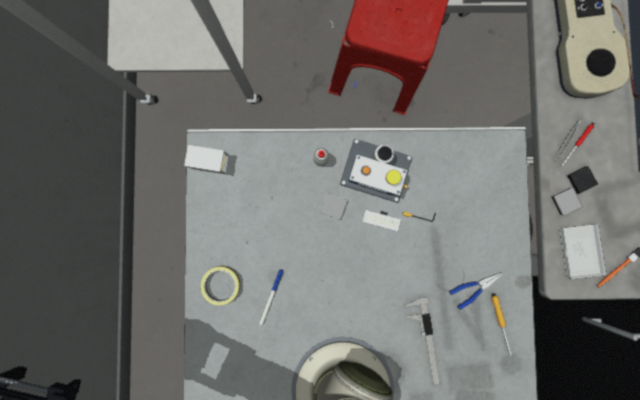

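View pics/side1.png

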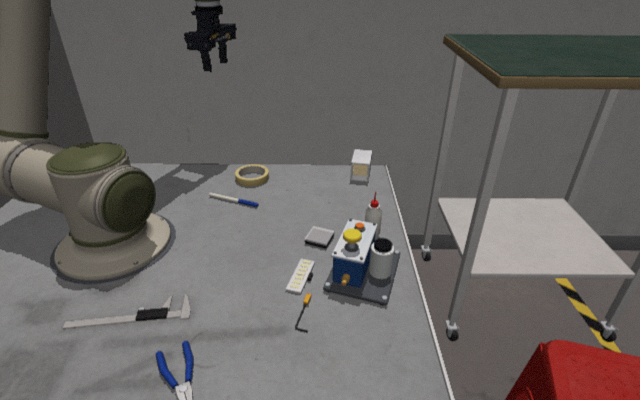

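Top view: yellow cap at (393,177), orange pin head at (366,170), reservoir at (385,153), oiler at (321,157), strip at (381,219), key at (420,215). The side view shows the cap at (352,235) and the pin at (359,226).

Run:
```python
from h import *
from scipy.spatial.transform import Rotation as Ro
t=shot('top');s=shot('side')
print('cap top',ray(t,393.3,177,.113),'side',ray(s,352.3,235,.111))
pt=[b for b in blobs(t,(3,100,90),(20,255,255),15)];ps=[b for b in blobs(s,(3,120,90),(18,255,255),15)]
print(pt,ps)
print('pin',ray(t,366,170,.095),ray(s,359,226,.095))
print('oiler',ray(t,321,155,.1),'res',ray(t,385,152,.082))
m=monitor.state();R=Ro.from_quat(m['tool_rot']).as_matrix();print(R.round(3),m['position'])
```

```text
cap top [ 0.4941118  -0.10956271  0.113     ] side [ 0.49473667 -0.11534642  0.111     ]
[([362, 167, 8, 7, 42], [365.7, 170.0]), ([597, 259, 34, 28, 166], [613.5, 272.5]), ([492, 295, 13, 32, 117], [497.6, 310.6])] [([356, 223, 8, 6, 38], [359.3, 225.4]), ([610, 350, 11, 4, 16], [615.4, 351.4])]
pin [ 0.51232027 -0.05266566  0.095     ] [ 0.51109768 -0.06600025  0.095     ]
oiler [0.54589548 0.04734514 0.1       ] res [ 0.55482962 -0.09819534  0.082     ]
[[-0.973  0.231 -0.   ]
 [ 0.231  0.973 -0.001]
 [ 0.    -0.001 -1.   ]] [0.12680762 0.53499271 0.2384008 ]
```

```bash
python3 -m inch '[[-0.507,-0.545,0.04,1.64],[-0.507,-0.545,0.04,1.64],[-0.507,-0.545,0.04,1.64],[-0.507,-0.545,0.04,1.64],[-0.507,-0.545,0.04,1.64],[-0.507,-0.545,0.04,1.64],[-0.507,-0.545,0.04,1.64],[-0.507,-0.545,0.04,1.64],[-0.507,-0.545,0.04,1.64],[-0.507,-0.545,0.04,1.64],[-0.507,-0.545,0.04,1.64],[-0.507,-0.545,0.04,1.64]]' 0 20
```

```text
time_s: 1.7
position: [0.4952, -0.1143, 0.1985]
tool_rot: [0.806, 0.592, 0.0, -0.0]
ft_force: [0.9, 0.8, -0.1]
opening: 0.0004
gripper_force: 0.0
```

Run:
```python
from h import *
from scipy.spatial.transform import Rotation as Ro
s=shot('side','side2.png');m=monitor.state()
print(m['position'],Ro.from_quat(m['tool_rot']).as_matrix().round(3))
print('tcp px',proj(s,m['position']),'below',proj(s,[*m['position'][:2],.113]))
print([b for b in blobs(s,(20,100,100),(35,255,255)) if b[0][0]<500])
b=cv2.resize(s['color'][150:310,270:450],None,fx=4,fy=3.75,interpolation=cv2.INTER_CUBIC)[:600];cv2.imwrite('pics/crop2.png',b)
```

```text
[ 0.49788909 -0.11955066  0.19777798] [[ 0.301  0.954  0.001]
 [ 0.954 -0.301 -0.002]
 [-0.002  0.002 -1.   ]]
tcp px [356.7919313  194.12397682] below [354.30186309 235.55047428]
[([236, 172, 32, 14, 96], [251.2, 180.4]), ([343, 228, 18, 15, 212], [351.9, 235.2])]
```

View pics/crop2.png

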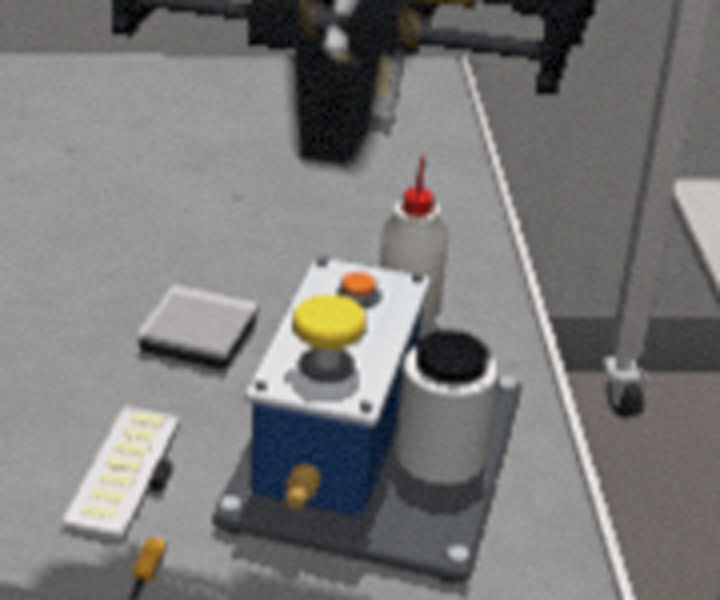

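The side view shows the shut fingertip at about (354,192), above the cap at (352,235). The pin is clear of it, with its head at (359,226).

```bash
python3 -m inch '[[0,0,0.03,0],[0,0,0.06,0],[0,0,0.073,0],[0,0,0.073,0],[0,0,0.073,0]]'
python3 - <<'E'
from h import *
s=shot('side');t=shot('top','top3.png');m=monitor.state();p=m['position'];print(p,m['ft_force'])
print('tip px',proj(s,p),'below',proj(s,[*p[:2],.113]),[b for b in blobs(s,(20,100,100),(35,255,255)) if 300<b[0][0]<500])
cv2.imwrite('pics/crop3.png',cv2.resize(s['color'][150:310,270:450],None,fx=4,fy=3.75,interpolation=cv2.INTER_CUBIC))
E
```

```text
time_s: 2.38
position: [0.495, -0.1122, 0.1268]
tool_rot: [0.805, 0.593, 0.0, 0.001]
ft_force: [0.1, -0.3, 0.1]
opening: 0.0001
gripper_force: 0.0
[ 0.49490465 -0.11223608  0.1267142 ] [0.37251401 0.13803917 1.29926329]
tip px [352.6972161  226.70967712] below [352.33922209 233.02420175] [([343, 230, 18, 13, 191], [351.9, 235.7])]
```

View pics/crop3.png

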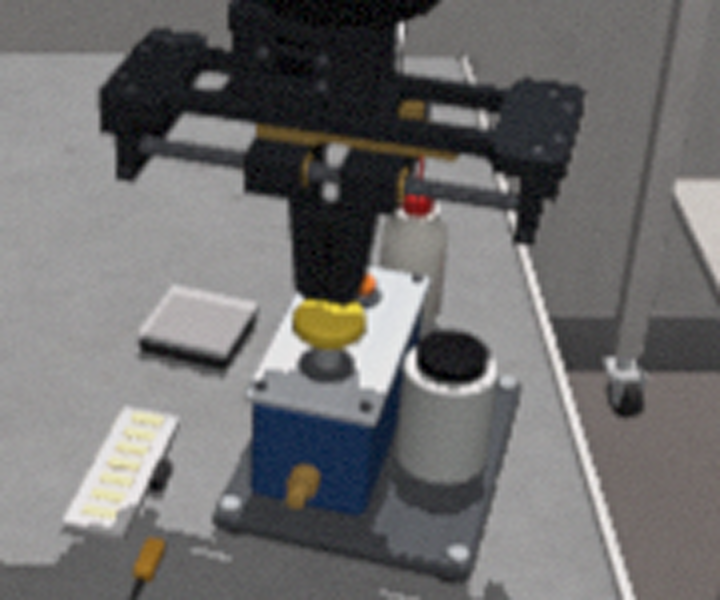

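The fingertip is centred over the cap to within a few mm, with the cap around (352,234) and the pin head behind it at (362,221). I'll shift 3 mm away from the pin and press.

```bash
python3 -m inch '[[-0.003,0,0,0],[-0.003,0,0.010,0],[-0.003,0,0.018,0],[-0.003,0,0.024,0],[-0.003,0,0.028,0],[-0.003,0,0.028,0],[-0.003,0,0.028,0]]'
```

```text
time_s: 3.35
position: [0.4938, -0.1152, 0.0993]
tool_rot: [0.805, 0.593, 0.0, 0.001]
ft_force: [-5.5, 0.6, 20.2]
opening: 0.0006
gripper_force: 10.5
```

Contact force is 20 N at z = 99.3 mm, so the plunger is on its hard stop. Next I let it up fully and look.

```bash
python3 -m inch '[[0,0,-0.008,0],[0,0,-0.016,0],[0,0,-0.024,0],[0,0,-0.028,0],[0,0,-0.028,0],[0,0,-0.028,0]]'
python3 - <<'E'
from h import *
s=shot('side');m=monitor.state();print(m['position'],m['ft_force'],[b for b in blobs(s,(3,120,90),(18,255,255),5) if 300<b[0][0]<500],[b for b in blobs(s,(20,100,100),(35,255,255)) if 300<b[0][0]<500])
cv2.imwrite('pics/crop4.png',cv2.resize(s['color'][150:310,270:450],None,fx=4,fy=3.75,interpolation=cv2.INTER_CUBIC))
E
```

```text
time_s: 4.1
position: [0.4934, -0.1149, 0.1255]
tool_rot: [0.805, 0.593, -0.0, -0.0]
ft_force: [-0.8, -0.5, -0.7]
opening: 0.0005
gripper_force: 0.0
[ 0.49344558 -0.11490758  0.12545095] [ 0.45102217 -0.28550677  0.27930451] [([361, 220, 3, 6, 14], [361.8, 222.2]), ([342, 278, 2, 4, 5], [342.2, 279.8]), ([303, 293, 8, 12, 38], [306.6, 298.8])] [([344, 230, 17, 13, 171], [352.0, 236.3])]
```

View pics/crop4.png

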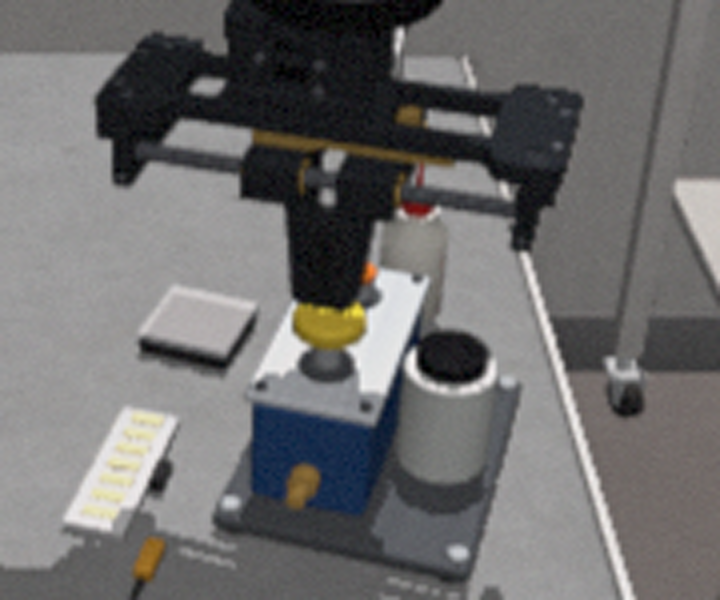

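The pin head rose to about (362,219) from 223, and the cap is back up with the body unmoved. I'll do more strokes.

```bash
for i in 1; do python3 -m inch '[[0,0,0.012,0],[0,0,0.020,0],[0,0,0.026,0],[0,0,0.0275,0],[0,0,0.0275,0],[0,0,0.0275,0],[0,0,0.018,0],[0,0,0.008,0],[0,0,0,0],[0,0,0,0],[0,0,0,0]]'; done
python3 - <<'E'
from h import *
s=shot('side');print([b for b in blobs(s,(3,120,90),(18,255,255),5) if 300<b[0][0]<500],[b for b in blobs(s,(20,100,100),(35,255,255)) if 300<b[0][0]<500])
E
python3 -m inch '[[0,0,0.012,0],[0,0,0.020,0],[0,0,0.026,0],[0,0,0.0275,0],[0,0,0.0275,0],[0,0,0.0275,0],[0,0,0.018,0],[0,0,0.008,0],[0,0,0,0],[0,0,0,0],[0,0,0,0]]';  python3 - <<'E'
from h import *
s=shot('side');print([b for b in blobs(s,(3,120,90),(18,255,255),5) if 300<b[0][0]<500],[b for b in blobs(s,(20,100,100),(35,255,255)) if 300<b[0][0]<500])
cv2.imwrite('pics/crop5.png',cv2.resize(s['color'][150:310,270:450],None,fx=4,fy=3.75,interpolation=cv2.INTER_CUBIC))
E
```

```text
time_s: 5.52
position: [0.4934, -0.1149, 0.1254]
tool_rot: [0.805, 0.593, -0.0, -0.0]
ft_force: [0.4, -0.1, 0.1]
opening: 0.0004
gripper_force: 0.0
[([362, 216, 3, 5, 12], [362.8, 217.8]), ([342, 283, 4, 2, 5], [343.8, 283.6]), ([304, 293, 7, 10, 29], [306.7, 297.8])] [([343, 231, 18, 12, 171], [351.9, 236.4])]
time_s: 6.95
position: [0.4934, -0.1149, 0.1254]
tool_rot: [0.805, 0.593, -0.0, -0.0]
ft_force: [0.2, -0.6, -0.3]
opening: 0.0005
gripper_force: 0.0
[([362, 212, 3, 4, 9], [363.1, 213.3]), ([304, 293, 7, 11, 33], [306.8, 298.0])] [([344, 230, 17, 13, 170], [352.0, 236.3])]
```

View pics/crop5.png

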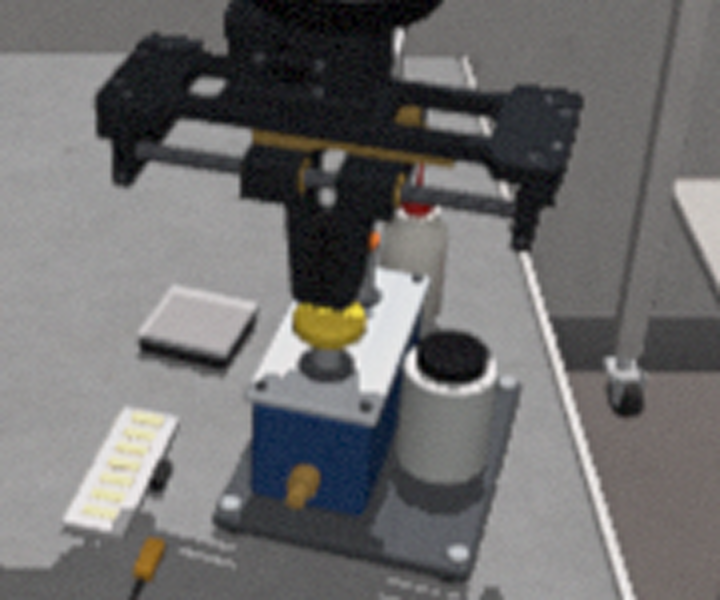

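The pin head is now at (363,213), rising about 4.5 px per 10 mm stroke, and no green shows yet. I'll give it one stroke, then another with a check after each.

```bash
python3 -m inch '[[0,0,0.012,0],[0,0,0.020,0],[0,0,0.026,0],[0,0,0.0275,0],[0,0,0.0275,0],[0,0,0.0275,0],[0,0,0.018,0],[0,0,0.008,0],[0,0,0,0],[0,0,0,0],[0,0,0,0]]'
python3 - <<'E'
from h import *
s=shot('side');print([b for b in blobs(s,(3,120,90),(18,255,255),5) if 300<b[0][0]<500],blobs(s,(45,80,50),(85,255,255),4))
E
python3 -m inch '[[0,0,0.012,0],[0,0,0.020,0],[0,0,0.026,0],[0,0,0.0275,0],[0,0,0.0275,0],[0,0,0.0275,0],[0,0,0.018,0],[0,0,0.008,0],[0,0,0,0],[0,0,0,0],[0,0,0,0]]';  python3 - <<'E'
from h import *
s=shot('side');print([b for b in blobs(s,(3,120,90),(18,255,255),5) if 300<b[0][0]<500])
E
python3 -m inch '[[0,0,-0.05,0],[0,0,-0.10,0],[0,0,-0.13,0],[0,0,-0.13,0],[0,0,-0.13,0],[0,0,-0.13,0]]'
python3 - <<'E'
from h import *
s=shot('side');print([b for b in blobs(s,(3,120,90),(18,255,255),5) if 300<b[0][0]<500],[b for b in blobs(s,(20,100,100),(35,255,255)) if 300<b[0][0]<500])
cv2.imwrite('pics/crop6.png',cv2.resize(s['color'][150:310,270:450],None,fx=4,fy=3.75,interpolation=cv2.INTER_CUBIC))
E
```

```text
time_s: 8.38
position: [0.4934, -0.1149, 0.1254]
tool_rot: [0.805, 0.593, -0.0, -0.0]
ft_force: [-0.3, -0.1, 0.0]
opening: 0.0007
gripper_force: 0.0
[([304, 293, 7, 12, 36], [307.2, 297.8])] [([359, 226, 4, 4, 13], [360.7, 227.8])]
time_s: 9.8
position: [0.4933, -0.1149, 0.1253]
tool_rot: [0.805, 0.593, -0.0, -0.0]
ft_force: [0.4, 0.1, 0.7]
opening: -0.0
gripper_force: 0.0
[([303, 294, 7, 11, 28], [305.8, 299.8]), ([308, 294, 3, 4, 8], [309.4, 295.8])]
time_s: 10.6
position: [0.4932, -0.1148, 0.2543]
tool_rot: [0.805, 0.593, -0.001, -0.001]
ft_force: [0.3, -0.1, 0.3]
opening: 0.0006
gripper_force: 0.0
[([357, 207, 8, 6, 41], [360.4, 209.2]), ([346, 276, 3, 5, 5], [347.0, 278.0]), ([304, 294, 3, 7, 7], [305.0, 297.0]), ([306, 299, 4, 6, 7], [307.7, 301.9])] [([343, 228, 19, 15, 212], [352.0, 235.2])]
```

View pics/crop6.png

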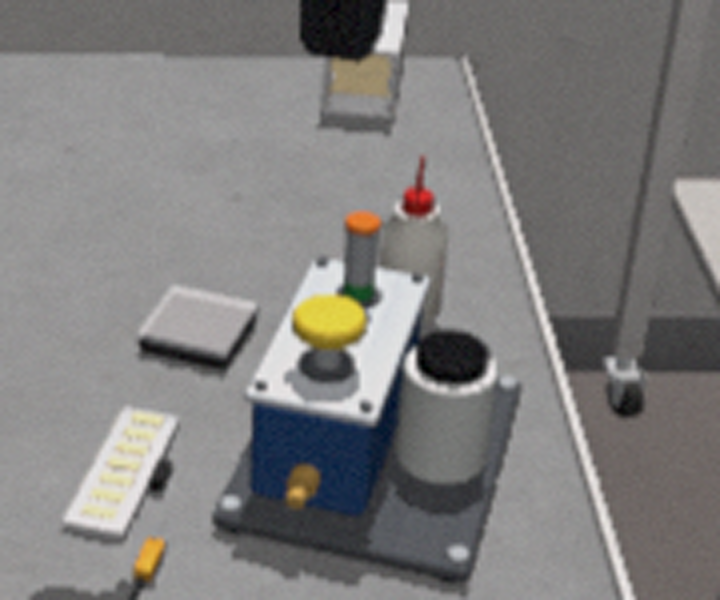

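The green band shows at (360,228) and the pin head is at (360,209). The cap is up and nothing else has moved. I'll check the pin height numerically.

Run:
```python
from h import *
s=shot('side')
# initial head centre was (359.3,225.4); find column ratio from the pin foot: xy from initial view at assumed z
for z0 in (.088,.095,.102):
    p=ray(s,359.3,225.4,z0); print(z0,p[:2].round(4),[(z,proj(s,[p[0],p[1],z]).round(1).tolist()) for z in (.118,.123,.128)])
c=ray(s,352.0,234.3,.113);d=np.array([.301,.954])*.06
for z in(.113,.118,.123,.128): print(z,proj(s,[c[0]+d[0],c[1]+d[1],z]).round(1))
print(blobs(s,(45,80,40),(85,255,255),4))
```

```text
0.088 [ 0.5129 -0.0543] [(0.118, [360.2, 212.4]), (0.123, [360.3, 210.2]), (0.128, [360.5, 207.9])]
0.095 [ 0.5118 -0.0641] [(0.118, [360.0, 215.3]), (0.123, [360.1, 213.1]), (0.128, [360.3, 210.8])]
0.102 [ 0.5107 -0.0738] [(0.118, [359.8, 218.3]), (0.123, [359.9, 216.1]), (0.128, [360.1, 213.8])]
0.113 [359.8 215.9]
0.118 [359.9 213.7]
0.123 [360.1 211.5]
0.128 [360.2 209.3]
[([356, 226, 7, 5, 24], [359.5, 227.6])]
```

The predicted row for fully out is 209.3 and I measured 209.2. With 5 full strokes done, the pin is out.

```bash
python3 -c "
from station import ticket;print(ticket.finish_job())"
```

```text
the job is handed in; nothing more can be done
None
```

The lubricator is primed and the job is handed in: after five full strokes the camera shows the pin fully out with its green band visible, the plunger is up, the hand is clear, and nothing around it looks moved; no verdict was returned.

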